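# Open the capsule compartment of a coffee station

### The job

The kitchen timer has been left standing on the hatch of the coffee station: with the fingertips slide it, upright and without picking it up, onto the cork-topped deck beside the hatch, its whole foot on the deck. Then press the hatch down once at its round steel pad, fully home so that the push-push latch lets go, take the hand out of its way and let it swing up by itself, and watch for a good second that it stays wide open. Do not push the open hatch down again, and leave the other things where they are.

Things in the scene. Friction and masses are not known exactly. Their poses are not given: they have to be found in the camera images.
- station: Coffee station: low bamboo box, fixed on the worktop, 190 mm deep (its x), 380 mm wide (y). Origin: centre of its underside; x points away from its front (which faces the robot within 15 degrees), y to its left, z up. Left half: fixed deck, 75 mm high. Right half: capsule compartment under a flat hatch, shut top 77 mm high; the walls round the hatch are 73 mm high.
- hatch (a joint): Hatch angle, rad: 0 shut and latched, -0.05 pressed in to its stop, 1.75 wide open. Sprung open, held shut by a push-push latch. Pressed at the pad it yields from about 3.5 N, needs 4 to 5 N on the way and meets its hard stop 6.5 mm down; pressed past -0.042 (5.5 mm) and released, it swings fully open in about 2 s, pushing what it meets with some 4 N. Pushed shut to the stop again, it latches.
- hatch_pad (a point): Centre of the round steel press pad, 28 mm across, flush in the hatch's top near its front edge; shut: station (-0.052, -0.0955, 0.077). It moves with the hatch.
- hatch_hinge (a point): Middle of the hatch's hinge line (along the station's y), at its back edge: station (0.082, -0.0955, 0.071). The shut hatch runs from here 165 mm toward the front and 86 mm to either side; opening, its front edge swings up and back; wide open it stands just past upright, 235 mm above the worktop.
- deck_mid (a point): Middle of the deck's cork mat (150 x 150 mm, flush): station (-0.004, 0.093, 0.075); the timer belongs about here. The deck spans station x -0.095 to 0.089 and y -0.005 to 0.184; beyond that a rim 10 mm high runs along its back and left end; its front and the side to the hatch are open, and it lies 2 mm below the hatch's top.
- timer: Round kitchen timer, white base and red cap, 63 mm across, 47 mm tall (base 20 mm tall, full width; cap about as wide up to 38 mm), about 0.12 kg, one rigid piece. Origin: centre of its underside, z up. At the start it stands on the shut hatch.
- mug_1: Bystander: white mug with a handle, about 82 mm across, 94 mm tall, right of the station. Origin: centre of its underside.
- glass_1: Bystander: clear drinking glass, 84 mm across, 89 mm tall, left of the station. Origin: centre of its underside.
- tub_1: Bystander: small pale printed tub with a foil lid, 72 mm across, 72 mm tall, right of the station. Origin: centre of its underside.
- teaspoon_1: Bystander: steel teaspoon, 139 mm long, lying in front of the station. Origin: centre of its underside.
- apple_1: Bystander: apple, 80 mm, on the worktop ahead and left of the robot. Origin: centre of its underside.
- onion_1: Bystander: red onion, 84 mm, on the worktop ahead and right of the robot. Origin: centre of its underside.
Not all that is in view belongs to the job. Leave any green look-alike of the timer alone.

How it is judged:
By the outcome, as a careful person would: the job done as asked, in the order asked, and still so for the second after the job is handed in, with the robot touching nothing.
It also fails if it takes over 54 s, if anything falls off the work surface, if the arm or the gripper's body presses on something with over 40 N, if the wrist force passes 120 N, or if a joint passes its speed limit or range.

### The arm

A 6-joint arm with a two-finger parallel gripper is mounted at the origin on the work surface; the furniture and walls round the work are solid. World frame = base frame: x ahead of the robot, y to its left, z up, the work surface at z = 0. Lengths are in m, angles in rad, forces in N, time in s.
With the tool pointing down it reaches from about 0.35 to 0.95 m from the base axis. Payload 17.4 kg.
Tool frame: the origin (TCP) lies at the very end of the fingers, on their centre line; the grasp point (between the pads) lies grasp_offset behind it (grasp_offset is the distance from the TCP to the grasp point, in m); z points along the fingers, y is the line along which they close (so a half turn about z gives the same grasp; the last joint's range is limited). The gripper opens to 93 mm and grips with 3 to 60 N. Pads are 15 mm wide; open, the fingers measure 128 mm over their backs; the gripper's body (75 mm by 188 mm) begins 65 mm behind the grasp point.
Start: joints at [-1.341, 0.116, 1.442, -0, 1.584, -0.038], TCP at [0.179, -0.651, 0.219] pointing down, gripper open.
Joint ranges: [-2.83, 2.83], [-0.83, 2.19], [0.07, 2.5], [-1.14, 4.28], [0.01, 3], [-2.97, 2.97]. Speed limits (rad/s): [1.89, 1.89, 2.22, 3.14, 3.14, 3.14].

### API

Orientations are given as [roll, pitch, yaw] about the fixed x, y, z axes, in that order (R = Rz(yaw) Ry(pitch) Rx(roll)).
In Python, from rig import read_state, grab_frame, camera_info, hand_in, grasp_offset gives the robot as it stands. The module is installed in compiled form; this text tells all that it offers.
- The arm moves only by the tool move_arm, never from a script. Its argument "series" is a list of rows, each an object of numbers: "x", "y", "z": the shift along the world's x, y, z in mm; "wx", "wy", "wz": the turn, a rotation vector about the world's x, y, z in degrees; "claw": the closure, from 0 (fully open) to 1 (shut). A call has 1 to 12 rows; each row shifts and turns the commanded pose from where the row before left it; what a row does not reach is not made up. A row lasts 1/10 s, in which the tool goes at most 50 mm and 8.59 degrees, less where a joint would pass 70% of its speed; a pose out of reach is approached as far as the arm can. A call with a gripper value outside its range is refused whole. The fingers move at their own pace and stop on an object; "force" is the grip in N (left out, the last holds). Time passes only in rows, so rows that do not move let the fingers close. It gives the time, the measured TCP pose, the force, the opening and the grip force at its end, in the units of the state.
- read_state(): the state, without advancing time (a new reading comes with each control period).
- grab_frame(name): name is "scene" or "top" or "wrist"; returns (picture, depth): 384x512x3 uint8, blue, green, red; 384x512 float32, m along the optical axis (not along the pixel's ray), 0 where there is no reading.
- camera_info(name): a dict with "fx", "fy", "cx", "cy" (pixels), "rvec" (rotation vector, rad) and "tvec" (3), from world to camera coordinates, as OpenCV has them. Camera axes: x right, y down, z forward; pixel columns grow to the right and rows downward; lengths in m; the calibration is good to about 2 mm. A picture is of the moment at which its call begins: read the wrist's pose just before it. camera_info takes no time and is no camera call; for the wrist camera it gives the pose at the moment of the call.
- hand_in(): hands the job in; it is judged then, once.
The state is a dict: "clock": time; "joint_pos": joint angles; "dq": joint speeds; "tau": joint torques, N m; "position": TCP position; "eef_rot": TCP orientation; "wrist_force": force on the tool from outside, world axes, zero at the start; "wrist_torque": the same for the moment, N m; "opening": opening from 0.0 (shut) to 1.0 (fully open); "grip_force": force on a finger pad.
Only numpy, scipy, OpenCV 4.12 (cv2) and the standard library are available. Lean on these libraries where they do the work, as an engineer would, in place of code of your own. Each camera call takes 0.05 s, during which the arm holds its last target. There are 200 camera calls.

## Working session

There is one attempt and no reset: what is moved stays moved. The work goes in short steps, Python scripts to look and compute and a tool call to move; the robot and the scene stay as the last step left them, time stands still between calls to the robot, and variables do not carry over. Pictures are saved under pics/ and viewed, at most 10 in all, crops included, and the job is handed in when it is done.

Besides the shell and the picture viewer there is one more tool, called after "Emit:" by a JSON object that holds its "name" and its "arguments", one argument or row to a line. move_arm: Moves the arm, as the interface text tells. Its arguments: {"type":"object","properties":{"series":{"type":"array"},"force":{"type":"number"}},"required":["series"]}

```bash
mkdir -p pics
cat > h.py <<'E'
import numpy as np, cv2
from rig import *
def cam(n):
    c=camera_info(n);R=cv2.Rodrigues(np.array(c["rvec"],float))[0];t=np.array(c["tvec"],float).ravel()
    return c,R,t
def world(n,u,v,d,C=None):
    c,R,t=C or cam(n);u=np.asarray(u,float);v=np.asarray(v,float)
    p=np.stack([(u-c["cx"])/c["fx"]*d,(v-c["cy"])/c["fy"]*d,d*np.ones_like(u)],-1)
    return (p-t)@R
def ray(n,u,v,z,C=None):
    c,R,t=C or cam(n);o=-R.T@t
    r=np.array([(u-c["cx"])/c["fx"],(v-c["cy"])/c["fy"],1.])@R
    return o+r*(z-o[2])/r[2]
def proj(n,P,C=None):
    c,R,t=C or cam(n);q=np.asarray(P)@R.T+t
    return np.stack([q[...,0]/q[...,2]*c["fx"]+c["cx"],q[...,1]/q[...,2]*c["fy"]+c["cy"]],-1)
E
python3 - <<'E'
from h import *
s=read_state();print(s,grasp_offset)
ims=[]
for n in("scene","top"):
    im,d=grab_frame(n);cv2.imwrite(f"pics/{n}0.png",im);np.save(f"{n}0.npy",d);C=cam(n);print(n,-C[1].T@C[2])
E
```

```text
{'clock': 0.0, 'joint_pos': array([-1.34081009e+00,  1.16497022e-01,  1.44225154e+00,  1.53474198e-05,
        1.58404248e+00, -3.78238805e-02]), 'dq': array([-2.03782914e-04,  2.91454720e-04, -7.05562653e-04,  7.14369758e-04,
       -1.10409355e-03,  7.64581368e-05]), 'tau': array([-1.30115459e-04, -7.21268106e+01, -6.22607875e+01,  7.80090457e-02,
        2.38745101e-02, -3.13979626e-05]), 'position': array([ 0.17855065, -0.650737  ,  0.21790628]), 'eef_rot': array([-3.14039571e+00, -6.06520084e-05,  2.67810278e-01]), 'wrist_force': array([ 0.84299967,  0.25556296, -0.6559819 ]), 'wrist_torque': array([-0.02136094,  0.02189924, -0.06181511]), 'grip_force': 0.0, 'opening': 1.001178709012203} 0.0188
scene [0.01472027 0.83456133 0.76774726]
top [ 0.23993931 -0.03972841  1.2539072 ]
```

View pics/top0.png

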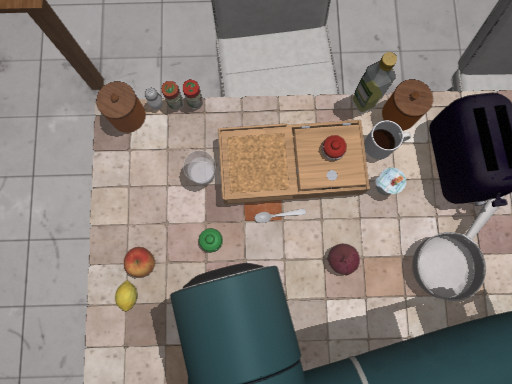

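View pics/scene0.png

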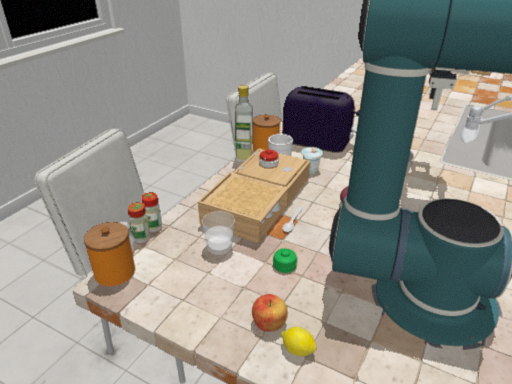

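Top view: the station spans about (219–368, 121–202). The deck with its cork mat is on the left in the image, around (257,163), and the hatch is on the right with the pad at (332,175). Timer candidates are the red one on the hatch at (335,147), the green look-alike on the worktop at (210,240), and the red-lidded spice jars at (172,90) and (192,90). Only (335,147) is red and stands on the hatch. The scene view shows the same thing, with the timer at (269,158).

Run:
```python
from h import *
def red(im):
    h=cv2.cvtColor(im,cv2.COLOR_BGR2HSV);return (((h[...,0]<6)|(h[...,0]>172))&(h[...,1]>170)&(h[...,2]>60)).astype(np.uint8)
C=cam("top");im=cv2.imread("pics/top0.png");d=np.load("top0.npy")
v,u=np.mgrid[0:384,0:512];W=world("top",u,v,d,C)
m=((W[...,2]>.062)&(W[...,2]<.092)&(d>0)&(u>212)&(u<372)&(v>116)&(v<208)).astype(np.uint8)
m=cv2.morphologyEx(m,cv2.MORPH_CLOSE,np.ones((9,9)));m=cv2.morphologyEx(m,cv2.MORPH_OPEN,np.ones((7,7)))
c=max(cv2.findContours(m,0,1)[0],key=cv2.contourArea).reshape(-1,2)
P=np.array([ray("top",a,b,.075,C)[:2] for a,b in c]);r=cv2.minAreaRect((P*1000).astype(np.float32));print("station rect",r)
dk=(u>235)&(u<280)&(v>145)&(v<185);print("deck z",np.median(W[dk][:,2]))
ht=(u>300)&(u<322)&(v>135)&(v<180);print("hatch z",np.median(W[ht][:,2]))
# two-view cap
cs={}
for n,box in(("top",(320,132,350,162)),("scene",(255,145,285,172))):
    i=cv2.imread(f"pics/{n}0.png");k=red(i);q=np.zeros_like(k);a,b,e,f=box;q[b:f,a:e]=k[b:f,a:e]
    x,y,w,h=cv2.boundingRect(q);M=cv2.moments(q,True);cs[n]=(M['m10']/M['m00'],M['m01']/M['m00']);print(n,cs[n],(x,y,w,h))
    dd=np.load(f"{n}0.npy");vv,uu=np.nonzero(q);Q=world(n,uu,vv,dd[vv,uu]);print(" pts",Q.min(0),Q.max(0),np.median(Q,0))
    for z in(.12,):print(" ray",ray(n,*cs[n],z))
o=[];dr=[]
for n in cs:
    A=ray(n,*cs[n],.3);B=ray(n,*cs[n],.0);o.append(A);dr.append((B-A)/np.linalg.norm(B-A))
S=sum(np.eye(3)-np.outer(x,x) for x in dr);print("triang cap",np.linalg.solve(S,sum((np.eye(3)-np.outer(x,x))@p for x,p in zip(dr,o))))
# pad: grey disc
h=cv2.cvtColor(im,cv2.COLOR_BGR2HSV);g=((h[...,1]<60)&(h[...,2]>120)).astype(np.uint8);q=np.zeros_like(g);q[165:186,320:345]=g[165:186,320:345]
M=cv2.moments(q,True);pc=(M['m10']/M['m00'],M['m01']/M['m00']);print("pad px",pc,M['m00'],ray("top",*pc,.077,C))
big=cv2.resize(im[110:210,205:420],None,fx=3.6,fy=3.6,interpolation=cv2.INTER_CUBIC);cv2.imwrite("pics/crop.png",big)
for nm,p in dict(apple=(139,262),onion=(344,259),mug=(386,138),tub=(391,181),glass=(199,167),spoon=(280,215)).items():print(nm,ray("top",*p,.05,C).round(3))
```

```text
station rect ((556.6043701171875, -149.6557159423828), (194.9145965576172, 418.7687683105469), 2.110935926437378)
deck z 0.07647136046495628
hatch z 0.07780134567137598
top (334.64, 145.75076923076924) (325, 136, 21, 21)
 pts [ 0.23993931 -0.27722127  0.10596014] [ 0.60272669 -0.03972841  1.2539072 ] [ 0.57498774 -0.25041559  0.11545487]
 ray [ 0.57449354 -0.24975903  0.12      ]
scene (268.43283582089555, 154.79850746268656) (260, 150, 17, 11)
 pts [ 0.54981369 -0.26814752  0.1010746 ] [ 0.60360224 -0.22322876  0.12522232] [ 0.57235341 -0.2394451   0.11319508]
 ray [ 0.56858163 -0.22919054  0.12      ]
triang cap [ 0.57948527 -0.25205046  0.10608847]
pad px (331.6666666666667, 174.8) 90.0 [ 0.50956495 -0.2453174   0.077     ]
apple [0.302 0.254 0.05 ]
onion [ 0.295 -0.268  0.05 ]
mug [ 0.613 -0.402  0.05 ]
tub [ 0.495 -0.405  0.05 ]
glass [0.547 0.1   0.05 ]
spoon [ 0.412 -0.11   0.05 ]
```

View pics/crop.png

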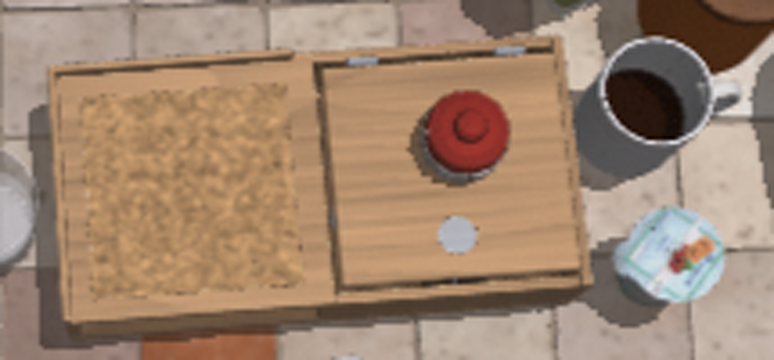

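The crop confirms it: red cap with a white base, standing on the hatch, at crop (467,132). The pad is at (458,236), and the cork mat spans (80–302, 83–298). The station is turned about +3.5°. Next I move above the timer and look from close by.

Emit:
{"name": "move_arm", "arguments": {
  "series": [
    {"x": 33,"y": 30,"z": 20,"wz": -1},
    {"x": 33,"y": 30,"z": 20,"wz": -1},
    {"x": 33,"y": 33,"z": 0,"wz": -1},
    {"x": 33,"y": 34,"wz": -1},
    {"x": 33,"y": 34,"wz": -1},
    {"x": 33,"y": 34,"wz": -1},
    {"x": 33,"y": 34,"wz": -1},
    {"x": 33,"y": 34,"wz": -1},
    {"x": 33,"y": 34,"wz": -1},
    {"x": 33,"y": 34,"wz": -1},
    {"x": 33,"y": 34,"wz": -1},
    {"x": 33,"y": 34,"wz": -1}
  ]
}}

```text
validation failed for argument at $.se...
```

Run:
```python
from h import *
C=cam("wrist");im,d=grab_frame("wrist");s=read_state();print(s["clock"],s["position"],s["eef_rot"],s["opening"])
cv2.imwrite("pics/w1.png",im);np.save("w1.npy",d)
import pickle;pickle.dump(C,open("w1.pkl","wb"));print(-C[1].T@C[2])
h=cv2.cvtColor(im,cv2.COLOR_BGR2HSV);k=(((h[...,0]<6)|(h[...,0]>172))&(h[...,1]>170)&(h[...,2]>60)).astype(np.uint8)
n,l,st,ce=cv2.connectedComponentsWithStats(k)
for i in range(1,n):
    if st[i,4]>200:print(st[i],ce[i],ray("wrist",*ce[i],.113,C))
# station corners from top crop
T=cam("top")
q=lambda p,z:ray("top",p[0]/3.6+205,p[1]/3.6+110,z,T)[:2]
for nm,ps in dict(cork=[(80,98),(288,83),(302,285),(92,298)]).items():
    P=np.array([q(p,.075) for p in ps]);print(nm,P.round(4).tolist(),P.mean(0));e=[P[0]-P[1],P[3]-P[2]];print([np.degrees(np.arctan2(-a[0],a[1])) for a in e])
```

```text
0.15 [ 0.17857369 -0.65078786  0.21806596] [-3.14068031e+00 -2.91114584e-05  2.67793840e-01] 1.000062694685634
[ 0.26094525 -0.62782023  0.38381218]
cork [[0.6188, 0.0226], [0.6261, -0.1296], [0.4752, -0.1335], [0.4699, 0.0165]] [ 0.54748854 -0.05598977]
[np.float64(2.7295529196897017), np.float64(2.029262100974447)]
```

View pics/w1.png

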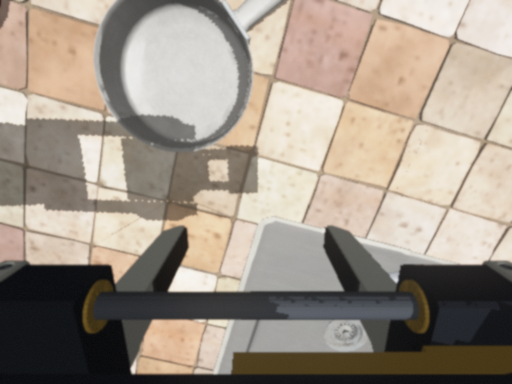

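The move was refused, so the wrist picture shows only the start pose: pan and sink edge, no station. I'll resend it with every field filled.

Emit:
{"name": "move_arm", "arguments": {
  "series": [
    {"x": 33,"y": 30,"z": 20,"wx": 0,"wy": 0,"wz": -1,"claw": 0},
    {"x": 33,"y": 30,"z": 20,"wx": 0,"wy": 0,"wz": -1,"claw": 0},
    {"x": 33,"y": 33,"z": 0,"wx": 0,"wy": 0,"wz": -1,"claw": 0},
    {"x": 33,"y": 34,"z": 0,"wx": 0,"wy": 0,"wz": -1,"claw": 0},
    {"x": 33,"y": 34,"z": 0,"wx": 0,"wy": 0,"wz": -1,"claw": 0},
    {"x": 33,"y": 34,"z": 0,"wx": 0,"wy": 0,"wz": -1,"claw": 0},
    {"x": 33,"y": 34,"z": 0,"wx": 0,"wy": 0,"wz": -1,"claw": 0},
    {"x": 33,"y": 34,"z": 0,"wx": 0,"wy": 0,"wz": -1,"claw": 0},
    {"x": 33,"y": 34,"z": 0,"wx": 0,"wy": 0,"wz": -1,"claw": 0},
    {"x": 33,"y": 34,"z": 0,"wx": 0,"wy": 0,"wz": -1,"claw": 0},
    {"x": 33,"y": 34,"z": 0,"wx": 0,"wy": 0,"wz": -1,"claw": 0},
    {"x": 33,"y": 34,"z": 0,"wx": 0,"wy": 0,"wz": -1,"claw": 0}
  ]
}}

```text
clock: 1.35
position: [0.5756, -0.2502, 0.2585]
eef_rot: [-3.142, 0.0, 0.058]
wrist_force: [-0.7, -1.2, 0.7]
opening: 0.997
grip_force: 0.0
```

Run:
```python
from h import *
C=cam("wrist");im,d=grab_frame("wrist");s=read_state();print(s["clock"],s["position"],s["eef_rot"])
cv2.imwrite("pics/w2.png",im);np.save("w2.npy",d)
h=cv2.cvtColor(im,cv2.COLOR_BGR2HSV);k=(((h[...,0]<6)|(h[...,0]>172))&(h[...,1]>170)&(h[...,2]>60)).astype(np.uint8)
n,l,st,ce=cv2.connectedComponentsWithStats(k)
for i in range(1,n):
    if st[i,4]>200:
        v,u=np.nonzero(l==i);Q=world("wrist",u,v,d[v,u],C);print(st[i],ce[i],ray("wrist",*ce[i],.113,C),"ptsmin",np.percentile(Q,2,0).round(4),"max",np.percentile(Q,98,0).round(4))
g=((h[...,1]<50)&(h[...,2]>120)).astype(np.uint8)
n,l,st,ce=cv2.connectedComponentsWithStats(g)
for i in range(1,n):
    if st[i,4]>150:print("grey",st[i],ce[i].round(1),ray("wrist",*ce[i],.077,C).round(4), world("wrist",*ce[i],d[int(ce[i][1]),int(ce[i][0])],C).round(4))
```

```text
1.4 [ 0.57913985 -0.24585023  0.25799109] [-3.13954490e+00 -7.84884833e-04  5.94650569e-02]
[ 235  154   46   46 1660] [257.4060241  176.51325301] [ 0.58287658 -0.25114513  0.113     ] ptsmin [ 0.5571 -0.2763  0.1096] max [ 0.6074 -0.2266  0.1242]
grey [    0     0   361    68 18599] [180.1  27.7] [ 0.7425 -0.1543  0.077 ] [ 0.7603 -0.1346  0.0013]
grey [ 375    0   90   61 2012] [405.   31.8] [ 0.7526 -0.41    0.077 ] [ 0.718  -0.3475  0.2082]
grey [ 471    0   41   55 1125] [496.9  19.9] [ 0.7701 -0.5107  0.077 ] [ 0.925  -0.8883 -0.4159]
grey [    0    52   242   213 16426] [ 88.  114.8] [ 0.6408 -0.0374  0.077 ] [ 0.6407 -0.0361  0.0748]
grey [ 244   67   65   43 1515] [268.7  90.9] [ 0.681  -0.2594  0.077 ] [ 6.855e-01 -2.627e-01  4.000e-04]
grey [  310    71   138   213 11519] [376.9 185.1] [ 0.5709 -0.4128  0.077 ] [ 0.5743 -0.4065  0.0901]
grey [ 168  207  176   86 7340] [258.  268.1] [ 0.4341 -0.2609  0.077 ] [ 0.3829 -0.2645 -0.0013]
grey [240 211  20  18 284] [249.5 219.7] [ 0.5112 -0.2445  0.077 ] [ 0.5117 -0.2445  0.0782]
grey [  0 246  27  18 271] [  9.4 255. ] [0.4359 0.1031 0.077 ] [ 3.858e-01  1.805e-01 -3.000e-04]
grey [120 246  30  29 409] [130.5 256.5] [ 0.4431 -0.0733  0.077 ] [ 0.3944 -0.035  -0.0007]
grey [ 262  307  149   10 1071] [328.4 311.8] [ 0.3612 -0.3762  0.077 ] [ 0.6063 -0.2686  0.3611]
grey [ 133  319  149   56 5062] [189.8 346.4] [ 0.279 -0.157  0.077] [ 0.1932 -0.1373 -0.001 ]
grey [234 325  14  21 154] [238.5 338.2] [ 0.3006 -0.2368  0.077 ] [ 0.2194 -0.2351 -0.0013]
```

View pics/w2.png

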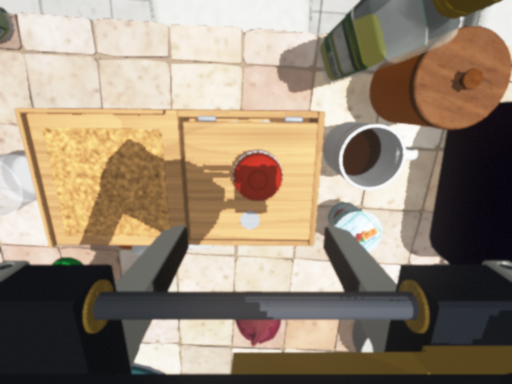

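The wrist view shows the red timer at (257,176) on the hatch, the pad at (249,220), the hinges at (206,119) and (293,119), and the cork mat at (46–168, 127–237). The arm was still settling when the picture was taken, so I'll re-measure at rest.

Run:
```python
from h import *
C=cam("wrist");im,d=grab_frame("wrist");s=read_state();print(s["clock"],s["position"],s["eef_rot"])
h=cv2.cvtColor(im,cv2.COLOR_BGR2HSV);k=(((h[...,0]<6)|(h[...,0]>172))&(h[...,1]>170)&(h[...,2]>60)).astype(np.uint8)
n,l,st,ce=cv2.connectedComponentsWithStats(k);i=1+np.argmax(st[1:,4]*(st[1:,4]<3000))
v,u=np.nonzero(l==i);Q=world("wrist",u,v,d[v,u],C);a,b=np.percentile(Q,1,0),np.percentile(Q,99,0);print(ce[i],ray("wrist",*ce[i],.113,C),a,b,(a+b)/2)
g=((h[...,1]<50)&(h[...,2]>120)).astype(np.uint8)
n,l,st,ce=cv2.connectedComponentsWithStats(g)
for i in range(1,n):
    if 40<st[i,4]<450:print("grey",st[i],ce[i].round(1),ray("wrist",*ce[i],.077,C).round(4))
# station top outline in base depth
v,u=np.mgrid[0:260,0:330];W=world("wrist",u,v,d[:260,:330],C);m=((W[...,2]>.066)&(W[...,2]<.095)&(W[...,1]<.06)).astype(np.uint8)
m=cv2.morphologyEx(m,cv2.MORPH_OPEN,np.ones((5,5)))
c=max(cv2.findContours(m,0,1)[0],key=cv2.contourArea).reshape(-1,2)
for y in(100,):
  xs=np.arange(60,170,10);f=[W[np.nonzero(m[:,x])[0].max(),x] for x in xs];r=[W[np.nonzero(m[:,x])[0].min(),x] for x in xs]
  for e in(f,r):e=np.array(e);p=np.polyfit(e[:,1],e[:,0],1);print("edge yaw",np.degrees(np.arctan(-p[0])),e.mean(0))
```

```text
1.45 [ 0.57722372 -0.24814661  0.25784619] [-3.14026072e+00  3.55241349e-04  6.19821431e-02]
[261.14129776 179.73377805] [ 0.58292997 -0.25112532  0.113     ] [ 0.55587399 -0.27713839  0.10889744] [ 0.60817909 -0.22544514  0.12452326] [ 0.58202654 -0.25129176  0.11671035]
grey [321  54   6  17  58] [322.9  63.3] [ 0.7187 -0.3158  0.077 ]
grey [202 119  18   6  92] [210.6 121.1] [ 0.6453 -0.1845  0.077 ]
grey [288 120  19   6  95] [297.1 122.2] [ 0.6502 -0.2925  0.077 ]
grey [398 151   5  17  62] [400.  158.9] [ 0.6119 -0.4308  0.077 ]
grey [243 153  36  10  79] [259.6 156.2] [ 0.6049 -0.2484  0.077 ]
grey [321 210  13  21 139] [326.  218.9] [ 0.5225 -0.3463  0.077 ]
grey [243 213  20  19 287] [252.7 222.4] [ 0.5112 -0.2445  0.077 ]
grey [  0 248  27  16 274] [ 10.2 255.6] [0.4379 0.1068 0.077 ]
grey [122 248  24  24 284] [131.2 257.4] [ 0.4452 -0.0698  0.077 ]
grey [496 261  16   5  56] [502.3 262.8] [ 0.4681 -0.6144  0.077 ]
grey [364 342  10  11  83] [368.7 347.7] [ 0.298  -0.4479  0.077 ]
edge yaw 7.853184526818776 [ 0.46289838 -0.03922836  0.07417687]
edge yaw 1.6362884837575717 [ 0.64926831 -0.06276303  0.0821353 ]
```

Measured positions:
- Timer: (0.582, −0.251), cap at z 0.11–0.125, so its foot is at about 0.077.
- Pad: (0.511, −0.2445).
- Station yaw: about 2.6°.
- Deck middle: (0.550, −0.054), with the cork in the top view at (0.5475, −0.056).

Next I straddle the timer with the closing axis along the slide direction.

Emit:
{"name": "move_arm", "arguments": {
  "series": [
    {"x": 6,"y": 1,"z": -30,"wx": 0,"wy": 0,"wz": 2.5,"claw": 0},
    {"x": 0,"y": 0,"z": -40,"wx": 0,"wy": 0,"wz": 2,"claw": 0},
    {"x": 0,"y": 0,"z": -40,"wx": 0,"wy": 0,"wz": 0,"claw": 0},
    {"x": 0,"y": 0,"z": -30,"wx": 0,"wy": 0,"wz": 0,"claw": 0},
    {"x": 0,"y": 0,"z": -20,"wx": 0,"wy": 0,"wz": 0,"claw": 0},
    {"x": 0,"y": 0,"z": -10,"wx": 0,"wy": 0,"wz": 0,"claw": 0},
    {"x": 0,"y": 0,"z": 0,"wx": 0,"wy": 0,"wz": 0,"claw": 0.2},
    {"x": 0,"y": 0,"z": 0,"wx": 0,"wy": 0,"wz": 0,"claw": 0.26},
    {"x": 0,"y": 0,"z": 0,"wx": 0,"wy": 0,"wz": 0,"claw": 0.26},
    {"x": 0,"y": 0,"z": 0,"wx": 0,"wy": 0,"wz": 0,"claw": 0.26}
  ],
  "force": 3
}}

```text
clock: 2.45
position: [0.581, -0.2512, 0.0898]
eef_rot: [3.141, -0.001, 0.137]
wrist_force: [-0.4, -0.4, -0.6]
opening: 0.75
grip_force: 0.0
```

Run:
```python
from h import *
s=read_state();print(s["clock"],s["position"],s["eef_rot"],s["opening"],s["grip_force"],s["wrist_force"])
im,d=grab_frame("wrist");a=im[90:330,100:420]
im2,d=grab_frame("scene");b=im2[120:240,190:350]
cv2.imwrite("pics/g1.png",np.hstack([cv2.resize(a,(400,300)),cv2.resize(b,(400,300))]))
```

```text
2.45 [ 0.58099619 -0.25119923  0.08982968] [ 3.14071956e+00 -1.34500926e-03  1.36863454e-01] 0.7496627846605654 0.0 [-0.39408987 -0.35020997 -0.5856442 ]
```

View pics/g1.png

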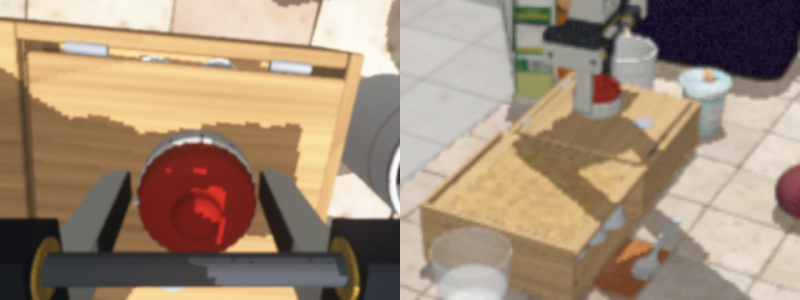

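The left half shows the timer centred between the fingers; the right half shows it upright on the hatch. I start the slide.

Emit:
{"name": "move_arm", "arguments": {
  "series": [
    {"x": 0,"y": 2,"z": -1,"wx": 0,"wy": 0,"wz": 0,"claw": 0.26},
    {"x": -0.5,"y": 3,"z": -1,"wx": 0,"wy": 0,"wz": 0,"claw": 0.26},
    {"x": -0.5,"y": 5,"z": 0,"wx": 0,"wy": 0,"wz": 0,"claw": 0.26},
    {"x": -1,"y": 8,"z": 0,"wx": 0,"wy": 0,"wz": 0,"claw": 0.26},
    {"x": -1.5,"y": 10,"z": 0,"wx": 0,"wy": 0,"wz": 0,"claw": 0.26},
    {"x": -1.5,"y": 10,"z": 0,"wx": 0,"wy": 0,"wz": 0,"claw": 0.26},
    {"x": -1.5,"y": 10,"z": 0,"wx": 0,"wy": 0,"wz": 0,"claw": 0.26},
    {"x": -1.5,"y": 10,"z": 0,"wx": 0,"wy": 0,"wz": 0,"claw": 0.26},
    {"x": -1.5,"y": 10,"z": 0,"wx": 0,"wy": 0,"wz": 0,"claw": 0.26},
    {"x": -1.5,"y": 10,"z": 0,"wx": 0,"wy": 0,"wz": 0,"claw": 0.26},
    {"x": -1,"y": 8,"z": 0,"wx": 0,"wy": 0,"wz": 0,"claw": 0.26},
    {"x": -1,"y": 4,"z": 0,"wx": 0,"wy": 0,"wz": 0,"claw": 0.26}
  ]
}}

```text
clock: 3.75
position: [0.5675, -0.1601, 0.0866]
eef_rot: [-3.141, 0.0, 0.137]
wrist_force: [0.1, -3.4, 2.9]
opening: 0.744
grip_force: 1.4
```

```bash
cat > t.py <<'E'
from h import *
C=cam("wrist");im,d=grab_frame("wrist");s=read_state();print(s["clock"],s["position"],s["eef_rot"],s["opening"],s["grip_force"],s["wrist_force"])
for n in("wrist","top"):
    if n=="top":im,d=grab_frame(n);C=cam(n)
    h=cv2.cvtColor(im,cv2.COLOR_BGR2HSV);k=(((h[...,0]<6)|(h[...,0]>172))&(h[...,1]>170)&(h[...,2]>60)).astype(np.uint8)
    v,u=np.nonzero(k);Q=world(n,u,v,d[v,u],C);o=(Q[:,0]>.45)&(Q[:,0]<.65)&(abs(Q[:,1]+.14)<.2)&(Q[:,2]>.08)&(Q[:,2]<.14)
    if o.sum()>10:
        Q=Q[o];a,b=np.percentile(Q,1,0),np.percentile(Q,99,0);print(n,o.sum(),a.round(4),b.round(4),((a+b)/2).round(4))
E
python3 t.py
```

```text
3.8 [ 0.56736733 -0.15978748  0.08652599] [-3.14102061e+00  2.04763894e-04  1.37435786e-01] 0.7411174590797386 0.0 [ 0.83553387 -0.30721248 -0.61264742]
wrist 6290 [ 0.5469 -0.1888  0.1031] [ 0.5941 -0.1357  0.1241] [ 0.5705 -0.1622  0.1136]
```

The timer is tracking the tool at (0.5705, −0.162) with its top at 0.124. I continue.

Emit:
{"name": "move_arm", "arguments": {
  "series": [
    {"x": -0.5,"y": 4,"z": 0,"wx": 0,"wy": 0,"wz": 0,"claw": 0.26},
    {"x": -1,"y": 8,"z": 0,"wx": 0,"wy": 0,"wz": 0,"claw": 0.26},
    {"x": -1.5,"y": 11,"z": 0,"wx": 0,"wy": 0,"wz": 0,"claw": 0.26},
    {"x": -1.5,"y": 12,"z": 0,"wx": 0,"wy": 0,"wz": 0,"claw": 0.26},
    {"x": -1.5,"y": 12,"z": 0,"wx": 0,"wy": 0,"wz": 0,"claw": 0.26},
    {"x": -1.5,"y": 12,"z": 0,"wx": 0,"wy": 0,"wz": 0,"claw": 0.26},
    {"x": -1.5,"y": 12,"z": 0,"wx": 0,"wy": 0,"wz": 0,"claw": 0.26},
    {"x": -1.5,"y": 12,"z": 0,"wx": 0,"wy": 0,"wz": 0,"claw": 0.26},
    {"x": -1.5,"y": 11,"z": 0,"wx": 0,"wy": 0,"wz": 0,"claw": 0.26},
    {"x": -1.5,"y": 9,"z": 0,"wx": 0,"wy": 0,"wz": 0,"claw": 0.26},
    {"x": -0.5,"y": 5,"z": 0,"wx": 0,"wy": 0,"wz": 0,"claw": 0.26},
    {"x": -0.5,"y": 2,"z": 0,"wx": 0,"wy": 0,"wz": 0,"claw": 0.26}
  ]
}}

```text
clock: 5.05
position: [0.5531, -0.0505, 0.0867]
eef_rot: [3.142, -0.0, 0.137]
wrist_force: [0.4, -1.2, -0.8]
opening: 0.742
grip_force: 0.4
```

```bash
python3 t.py
```

```text
5.1 [ 0.5530578  -0.05052238  0.08667664] [-3.14154878e+00 -3.57542258e-05  1.37206159e-01] 0.7381585107467836 0.0 [-0.00978891  0.98262693  0.49896397]
wrist 6172 [ 0.531  -0.0793  0.1011] [ 0.5787 -0.0263  0.122 ] [ 0.5548 -0.0528  0.1115]
```

The timer is now at (0.555, −0.053), and its top has dropped 2 mm to 0.122, so it stands on the deck upright. I open, lift, and go above the pad.

Emit:
{"name": "move_arm", "arguments": {
  "series": [
    {"x": 0,"y": -2,"z": 0,"wx": 0,"wy": 0,"wz": 0,"claw": 0.05},
    {"x": 0,"y": 0,"z": 0,"wx": 0,"wy": 0,"wz": 0,"claw": 0},
    {"x": 0,"y": 0,"z": 0,"wx": 0,"wy": 0,"wz": 0,"claw": 0},
    {"x": 0,"y": 0,"z": 30,"wx": 0,"wy": 0,"wz": 0,"claw": 0},
    {"x": 0,"y": 0,"z": 40,"wx": 0,"wy": 0,"wz": 0,"claw": 0},
    {"x": 0,"y": 0,"z": 40,"wx": 0,"wy": 0,"wz": -1,"claw": 0},
    {"x": -8,"y": -40,"z": 0,"wx": 0,"wy": 0,"wz": -1,"claw": 0.4},
    {"x": -9,"y": -40,"z": 0,"wx": 0,"wy": 0,"wz": -1,"claw": 1},
    {"x": -9,"y": -40,"z": 0,"wx": 0,"wy": 0,"wz": -1,"claw": 1},
    {"x": -8,"y": -40,"z": 0,"wx": 0,"wy": 0,"wz": -1,"claw": 1},
    {"x": -8,"y": -32,"z": 0,"wx": 0,"wy": 0,"wz": 0,"claw": 1},
    {"x": 0,"y": 0,"z": 0,"wx": 0,"wy": 0,"wz": 0,"claw": 1}
  ],
  "force": 20
}}

```text
clock: 6.35
position: [0.51, -0.2482, 0.1965]
eef_rot: [3.141, 0.001, 0.046]
wrist_force: [0.3, 1.1, -1.0]
opening: 0.531
grip_force: 0.0
```

Run:
```python
from h import *
im,d=grab_frame("wrist");C=cam("wrist");s=read_state();print(s["clock"],s["position"],s["opening"],s["wrist_force"])
t,dt=grab_frame("top");print("top timer");h=cv2.cvtColor(t,cv2.COLOR_BGR2HSV)
k=(((h[...,0]<6)|(h[...,0]>172))&(h[...,1]>170)&(h[...,2]>60)).astype(np.uint8);k[:125]=0;k[195:]=0
n,l,st,ce=cv2.connectedComponentsWithStats(k);i=1+np.argmax(st[1:,4]);print(st[i],ray("top",*ce[i],.111))
h=cv2.cvtColor(im,cv2.COLOR_BGR2HSV);g=((h[...,1]<50)&(h[...,2]>120)).astype(np.uint8);n,l,st,ce=cv2.connectedComponentsWithStats(g)
for i in range(1,n):
    p=ray("wrist",*ce[i],.077,C)
    if 100<st[i,4]<2500 and abs(p[0]-.511)<.04 and abs(p[1]+.2445)<.04:print(st[i],p)
a=cv2.resize(t[110:210,205:405],(400,300));cv2.imwrite("pics/p1.png",np.hstack([a,cv2.resize(im,(400,300))]))
```

```text
6.4 [ 0.5104948  -0.24654749  0.19643916] 0.48919524360535177 [0.56507942 0.47899482 0.44503177]
top timer
[247 150  21  20 282] [ 0.54528942 -0.05474686  0.111     ]
[241 176  25  24 453] [ 0.51151518 -0.24288963  0.077     ]
```

View pics/p1.png

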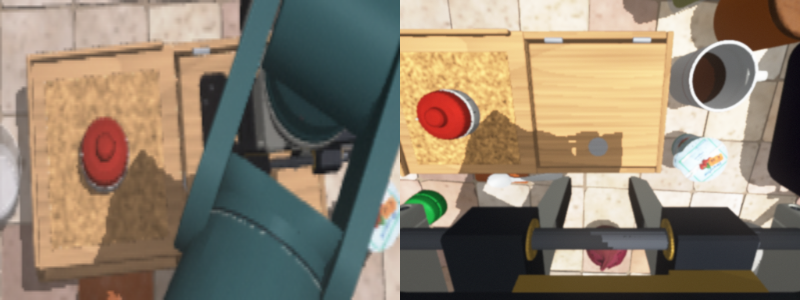

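The timer stands upright in the middle of the cork, at left crop (104,150), and the pad is clear at right crop (598,147). Measured pad: (0.5115, −0.243). I finish closing and descend to just above it.

Emit:
{"name": "move_arm", "arguments": {
  "series": [
    {"x": 1,"y": 3,"z": -20,"wx": 0,"wy": 0,"wz": 0,"claw": 1},
    {"x": 0,"y": 0,"z": -25,"wx": 0,"wy": 0,"wz": 0,"claw": 1},
    {"x": 0,"y": 0,"z": -25,"wx": 0,"wy": 0,"wz": 0,"claw": 1},
    {"x": 0,"y": 0,"z": -20,"wx": 0,"wy": 0,"wz": 0,"claw": 1},
    {"x": 0,"y": 0,"z": -12,"wx": 0,"wy": 0,"wz": 0,"claw": 1},
    {"x": 0,"y": 0,"z": -5,"wx": 0,"wy": 0,"wz": 0,"claw": 1},
    {"x": 0,"y": 0,"z": 0,"wx": 0,"wy": 0,"wz": 0,"claw": 1},
    {"x": 0,"y": 0,"z": 0,"wx": 0,"wy": 0,"wz": 0,"claw": 1},
    {"x": 0,"y": 0,"z": 0,"wx": 0,"wy": 0,"wz": 0,"claw": 1}
  ]
}}

```text
clock: 7.35
position: [0.5125, -0.2421, 0.0907]
eef_rot: [3.141, -0.001, 0.05]
wrist_force: [-0.1, -0.5, -0.0]
opening: 0.003
grip_force: 0.0
```

Emit:
{"name": "move_arm", "arguments": {
  "series": [
    {"x": 0,"y": 0,"z": -6,"wx": 0,"wy": 0,"wz": 0,"claw": 1},
    {"x": 0,"y": 0,"z": -4,"wx": 0,"wy": 0,"wz": 0,"claw": 1},
    {"x": 0,"y": 0,"z": -2,"wx": 0,"wy": 0,"wz": 0,"claw": 1},
    {"x": 0,"y": 0,"z": -2,"wx": 0,"wy": 0,"wz": 0,"claw": 1},
    {"x": 0,"y": 0,"z": -2,"wx": 0,"wy": 0,"wz": 0,"claw": 1},
    {"x": 0,"y": 0,"z": 0,"wx": 0,"wy": 0,"wz": 0,"claw": 1}
  ]
}}

```text
clock: 7.95
position: [0.5119, -0.2419, 0.0735]
eef_rot: [-3.141, 0.0, 0.05]
wrist_force: [-3.3, 0.3, 3.2]
opening: 0.007
grip_force: 1.9
```

Emit:
{"name": "move_arm", "arguments": {
  "series": [
    {"x": 0,"y": 0,"z": -1,"wx": 0,"wy": 0,"wz": 0,"claw": 1},
    {"x": 0,"y": 0,"z": -1,"wx": 0,"wy": 0,"wz": 0,"claw": 1},
    {"x": 0,"y": 0,"z": 0,"wx": 0,"wy": 0,"wz": 0,"claw": 1}
  ]
}}

```text
clock: 8.25
position: [0.5121, -0.242, 0.0716]
eef_rot: [3.142, -0.0, 0.05]
wrist_force: [-4.0, 0.7, 3.9]
opening: 0.002
grip_force: 2.1
```

Emit:
{"name": "move_arm", "arguments": {
  "series": [
    {"x": 0,"y": 0,"z": -1,"wx": 0,"wy": 0,"wz": 0,"claw": 1},
    {"x": 0,"y": 0,"z": -0.5,"wx": 0,"wy": 0,"wz": 0,"claw": 1},
    {"x": 0,"y": 0,"z": 0,"wx": 0,"wy": 0,"wz": 0,"claw": 1}
  ]
}}

```text
clock: 8.55
position: [0.5121, -0.242, 0.0705]
eef_rot: [3.141, -0.0, 0.05]
wrist_force: [-5.5, 1.2, 8.1]
opening: 0.002
grip_force: 4.1
```

The force jumped to 8 N at 6.5 mm, which is the stop. I press a touch more to confirm, then retreat up and toward the robot.

Emit:
{"name": "move_arm", "arguments": {
  "series": [
    {"x": 0,"y": 0,"z": -0.7,"wx": 0,"wy": 0,"wz": 0,"claw": 1},
    {"x": 0,"y": 0,"z": 0,"wx": 0,"wy": 0,"wz": 0,"claw": 1},
    {"x": 0,"y": 0,"z": 15,"wx": 0,"wy": 0,"wz": 0,"claw": 1},
    {"x": -20,"y": 0,"z": 40,"wx": 0,"wy": 0,"wz": 0,"claw": 1},
    {"x": -40,"y": 0,"z": 25,"wx": 0,"wy": 0,"wz": 0,"claw": 1},
    {"x": -40,"y": 0,"z": 20,"wx": 0,"wy": 0,"wz": 0,"claw": 1},
    {"x": -30,"y": 0,"z": 20,"wx": 0,"wy": 0,"wz": 0,"claw": 1},
    {"x": -10,"y": 0,"z": 10,"wx": 0,"wy": 0,"wz": 0,"claw": 1},
    {"x": 0,"y": 0,"z": 0,"wx": 0,"wy": 0,"wz": 0,"claw": 1},
    {"x": 0,"y": 0,"z": 0,"wx": 0,"wy": 0,"wz": 0,"claw": 1}
  ]
}}

```text
clock: 9.55
position: [0.3727, -0.242, 0.1991]
eef_rot: [-3.142, -0.0, 0.05]
wrist_force: [-0.4, 0.3, 0.1]
opening: 0.008
grip_force: 0.0
```

Emit:
{"name": "move_arm", "arguments": {
  "series": [
    {"x": 0,"y": 0,"z": 0,"wx": 0,"wy": 0,"wz": 0,"claw": 1},
    {"x": 0,"y": 0,"z": 0,"wx": 0,"wy": 0,"wz": 0,"claw": 1},
    {"x": 0,"y": 0,"z": 0,"wx": 0,"wy": 0,"wz": 0,"claw": 1},
    {"x": 0,"y": 0,"z": 0,"wx": 0,"wy": 0,"wz": 0,"claw": 1},
    {"x": 0,"y": 0,"z": 0,"wx": 0,"wy": 0,"wz": 0,"claw": 1},
    {"x": 0,"y": 0,"z": 0,"wx": 0,"wy": 0,"wz": 0,"claw": 1},
    {"x": 0,"y": 0,"z": 0,"wx": 0,"wy": 0,"wz": 0,"claw": 1},
    {"x": 0,"y": 0,"z": 0,"wx": 0,"wy": 0,"wz": 0,"claw": 1},
    {"x": 0,"y": 0,"z": 0,"wx": 0,"wy": 0,"wz": 0,"claw": 1},
    {"x": 0,"y": 0,"z": 0,"wx": 0,"wy": 0,"wz": 0,"claw": 1},
    {"x": 0,"y": 0,"z": 0,"wx": 0,"wy": 0,"wz": 0,"claw": 1},
    {"x": 0,"y": 0,"z": 0,"wx": 0,"wy": 0,"wz": 0,"claw": 1}
  ]
}}

```text
clock: 10.75
position: [0.3721, -0.242, 0.1994]
eef_rot: [3.142, -0.0, 0.05]
wrist_force: [0.3, -0.9, 0.2]
opening: 0.007
grip_force: 0.0
```

```bash
cat > o.py <<'E'
from h import *
import sys
s=read_state();print(s["clock"],s["position"],s["wrist_force"])
t,d=grab_frame("scene");w,dw=grab_frame("wrist")
v,u=np.mgrid[0:384,0:512];W=world("scene",u,v,d)
o=(W[...,0]>.58)&(W[...,0]<.75)&(W[...,1]>-.32)&(W[...,1]<-.17)&(W[...,2]>.1)&(W[...,2]<.3)
print("hatch pts",o.sum(),W[o].min(0),W[o].max(0)) if o.sum() else print("none")
cv2.imwrite(f"pics/{sys.argv[1]}.png",np.hstack([cv2.resize(t[80:260,180:420],(400,300)),cv2.resize(w,(400,300))]))
E
python3 o.py o1
```

```text
10.75 [ 0.3720905  -0.24195126  0.19944314] [ 0.26378636 -0.88690038  0.2238526 ]
hatch pts 1068 [ 0.61755306 -0.31993148  0.10008001] [ 0.68036477 -0.17006214  0.23428449]
```

View pics/o1.png

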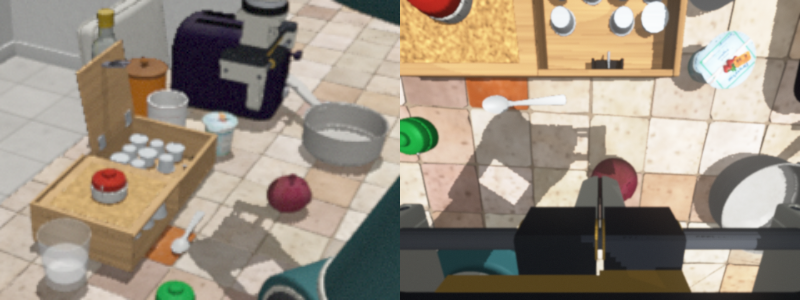

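The hatch stands open at left crop (105,95) with its top at z 0.234, the capsules are showing, the timer is on the cork at (108,185), and the hand is clear. I watch for another second and more.

Emit:
{"name": "move_arm", "arguments": {
  "series": [
    {"x": 0,"y": 0,"z": 0,"wx": 0,"wy": 0,"wz": 0,"claw": 1},
    {"x": 0,"y": 0,"z": 0,"wx": 0,"wy": 0,"wz": 0,"claw": 1},
    {"x": 0,"y": 0,"z": 0,"wx": 0,"wy": 0,"wz": 0,"claw": 1},
    {"x": 0,"y": 0,"z": 0,"wx": 0,"wy": 0,"wz": 0,"claw": 1},
    {"x": 0,"y": 0,"z": 0,"wx": 0,"wy": 0,"wz": 0,"claw": 1},
    {"x": 0,"y": 0,"z": 0,"wx": 0,"wy": 0,"wz": 0,"claw": 1},
    {"x": 0,"y": 0,"z": 0,"wx": 0,"wy": 0,"wz": 0,"claw": 1},
    {"x": 0,"y": 0,"z": 0,"wx": 0,"wy": 0,"wz": 0,"claw": 1},
    {"x": 0,"y": 0,"z": 0,"wx": 0,"wy": 0,"wz": 0,"claw": 1},
    {"x": 0,"y": 0,"z": 0,"wx": 0,"wy": 0,"wz": 0,"claw": 1},
    {"x": 0,"y": 0,"z": 0,"wx": 0,"wy": 0,"wz": 0,"claw": 1},
    {"x": 0,"y": 0,"z": 0,"wx": 0,"wy": 0,"wz": 0,"claw": 1}
  ]
}}

```text
clock: 12.05
position: [0.3721, -0.242, 0.1994]
eef_rot: [-3.142, 0.0, 0.05]
wrist_force: [-0.9, -0.2, 0.4]
opening: 0.006
grip_force: 0.0
```

Emit:
{"name": "move_arm", "arguments": {
  "series": [
    {"x": 0,"y": 0,"z": 0,"wx": 0,"wy": 0,"wz": 0,"claw": 1},
    {"x": 0,"y": 0,"z": 0,"wx": 0,"wy": 0,"wz": 0,"claw": 1},
    {"x": 0,"y": 0,"z": 0,"wx": 0,"wy": 0,"wz": 0,"claw": 1},
    {"x": 0,"y": 0,"z": 0,"wx": 0,"wy": 0,"wz": 0,"claw": 1},
    {"x": 0,"y": 0,"z": 0,"wx": 0,"wy": 0,"wz": 0,"claw": 1},
    {"x": 0,"y": 0,"z": 0,"wx": 0,"wy": 0,"wz": 0,"claw": 1}
  ]
}}

```text
clock: 12.65
position: [0.3721, -0.2419, 0.1994]
eef_rot: [-3.142, 0.0, 0.05]
wrist_force: [-0.5, -0.3, 0.5]
opening: 0.002
grip_force: 0.0
```

```bash
python3 o.py o2 && python3 -c "
from rig import hand_in;print(hand_in())"
```

```text
12.65 [ 0.37208121 -0.24194606  0.19939979] [-0.49688587 -0.31283138  0.53538531]
hatch pts 1071 [ 0.61741119 -0.31978141  0.10003954] [ 0.74314947 -0.17023838  0.2346585 ]
the job is handed in; nothing more can be done
None
```

The timer was slid upright onto the middle of the deck's cork mat. One press to the stop then released the hatch, which swung up by itself and stayed wide open for the 1.9 s I watched; the job is handed in at 12.7 s.

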